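# Put the squaring block away and gauge the electrode gap

### The arm

A 7-joint arm with a two-finger parallel gripper is mounted at the origin on the work surface. World frame = base frame: x ahead of the robot, y to its left, z up, the work surface at z = 0. Lengths are in m, angles in rad, forces in N, time in s.
With the tool pointing down it reaches from about 0.35 to 0.9 m from the base axis. Payload 8.1 kg.
Tool frame: the origin (TCP) lies midway between the tips of the shut fingers; the grasp point (between the pads) lies 19 mm behind it (arm.pinch_z is the distance from the TCP to the grasp point, in m); z points along the fingers, y is the direction in which the jaws open and shut (so a half turn about z gives the same grasp; the last joint's range is limited). The gripper opens to 92 mm and grips with 3 to 60 N. Pads are 19 mm wide; open, the fingers measure 130 mm over their backs; the gripper's body (75 mm by 190 mm) begins 47 mm behind the grasp point.
Start: joints at [-1.261, 0.434, 0.025, 1.573, -0.012, 1.134, -0.075], TCP at [0.251, 0.573, 0.227] pointing down, gripper open.
Joint ranges: [-2.62, 2.62], [-0.44, 2.09], [-1.27, 1.32], [0.08, 2.57], [-1.32, 4.46], [0.12, 2], [-2.74, 2.74]. Speed limits (rad/s): [2.22, 2.22, 3.01, 3.01, 3.14, 3.14, 3.14].

### API

Orientations are given as a rotation vector (axis times angle).
In Python, from cell import arm, eyes gives the robot as it stands.
- The arm moves only by the tool apply_moves, never from a script. Its argument "targets" is one flat list of numbers, 5 for each row, row after row: the closure, from 0 (fully open) to 1 (shut), then the shift along the tool's x, y, z each as a share of 40 cm, from -1 to 1, then the turn about the tool's z as a share of pi/2 rad, from -1 to 1. A call has 1 to 20 rows; each row shifts and turns the commanded pose from where the row before left it, along the tool's axes as they then stand; what a row does not reach is not made up. A row lasts 1/8 s, in which the tool goes at most 62.5 mm and 10.7 degrees, less where a joint would pass 70% of its speed; a pose out of reach is approached as far as the arm can. A call with a number of a shift or a turn outside -1 to 1 is refused whole. A call with a gripper value outside its range is refused whole. The fingers move at their own pace and stop on an object; "grip_force" is the grip in N (left out, the last holds). Time passes only in rows, so rows that do not move let the fingers close. It gives the time, the measured TCP pose, the force and the opening at its end, in the units of the state.
- arm.observe(): the state, without advancing time (a new reading comes with each control period).
- eyes.get_image(name): name is "scene" or "side" or "wrist"; returns the picture (384x512x3 uint8, red, green, blue); there is no depth.
- eyes.camera_params(name): a dict with "camera_matrix" (3x3 intrinsics, pixels), "xyz" and "attitude" of the camera in the world; the wrist camera has in their place "hand_eye" (4x4, takes a point from camera to tool coordinates, whose origin is the TCP and whose axes are the flange's). Camera axes: x right, y down, z forward; pixel columns grow to the right and rows downward; lengths in m; the calibration is good to about 2 mm. A picture is of the moment at which its call begins: read the wrist's pose just before it. camera_params takes no time and is no camera call.
- arm.sign_off(): hands the job in, once; it reports no verdict.
The state is a dict: "clock": time; "joints": joint angles; "dq": joint speeds; "joint_efforts": joint torques, N m; "position": TCP position; "ee_rot": TCP orientation; "force": force on the tool from outside, world axes, zero at the start; "ft_torque": the same for the moment, N m; "width": opening from 0.0 (shut) to 1.0 (fully open).
Only numpy, scipy, OpenCV 4.12 (cv2) and the standard library are available. Lean on these libraries where they do the work, as an engineer would, in place of code of your own. Each camera call takes 0.05 s, during which the arm holds its last target.

### The job

Put the blue squaring block, which sits across the two electrode plates, back in its own blue-labelled pocket and let go of it. Then take the orange-handled taper blade from its stand and lower it, point down, between the two plates until it drags snugly on both (about 4 newtons of resistance as it slides, not forced). The job ends holding: finish with the blade still gripped and held at that depth, never let go; leave the yellow block, the beaker and the bottle alone.

Things in the scene. Friction and masses are not known exactly. Their poses are not given: they have to be found in the camera images.
- blue_block_center (a point): Centre of the loose blue squaring block, a plain upright block 36 (x) x 24 (y) x 50 (z) mm, about 120 g; top and bottom are 25 mm above and below. At the start it stands upright on the tops of the two plates, bridging the gap, its x across the gap within about 6 degrees.
- yellow_block_center (a point): Centre of the identical yellow block, standing in the yellow-labelled pocket. Leave it there.
- blue_pocket_floor (a point): Centre of the inner floor of the blue pocket, 8 mm above the bench, z up. A fixed grey open box, inside 44 (x) x 32 (y) mm, 10 mm deep, walls 4 mm, rim 18 mm above the bench; blue floor, blue label bar at its -x side. A block goes in upright, its x along the pocket's x (either way round).
- red_pocket_floor (a point): The same point of the red-labelled pocket, which is and stays empty.
- yellow_pocket_floor (a point): The same point of the yellow-labelled pocket, which holds the yellow block.
- rack: Fixed dark wooden board 90 (x) x 270 (y) x 4 mm, origin at the centre of its underside. The three pockets stand on it in a row along y, 80 mm apart, in an order that changes; their axes are the board's.
- near_plate: Upright dark steel plate, 12 mm thick (x), 90 mm long (y), the nearer to the robot. Origin: on its inner face, mid-length, 102 mm above the bench, where a bevel begins. Above it the face leans away 5 mm over 8 mm, up to the plate's top; below, it is straight for 82 mm. A set screw holds it firmly on its sledge; the setting changes from start to start.
- far_plate: Copper-coloured plate, mirror image of near_plate: origin on its inner face, same height, plate on the +x side. Same axes: x across the gap from near to far, y along the gap, z up. The gap is the x distance of the two origins, 4 to 7.5 mm, its centre half-way between. This plate is sprung on the sledge: it gives way in +x at 3 N per mm after a preload of 1.5 N.
- cell: Fixed white base 130 (x) x 120 (y) x 12 mm under the plates, origin at the centre of its underside, axes as the plates'. The sledge with both plates floats on it along x (6 mm or more either way, 0.3 N), so the gap centres itself on the blade. The gap is empty, and open to 20 mm above the bench.
- blade_handle (a point): Centre of the orange handle of the loose taper blade (about 70 g), handle 16 (x) x 26 (y) x 60 (z) mm. Below the handle a black collar 26 x 32 x 6 mm, 30 to 36 mm below this point; then the steel blade, 16 mm wide (y), pointing straight down 90 mm from the collar to the tip.
- blade_tip (a point): Tip of the blade, 126 mm below blade_handle, same axes. Blade thickness (x) is 2 mm here, growing 1 mm per 10 mm to 11 mm at the collar. It meets both plates with the tip 20 to 55 mm below their origins; each 10 mm more opens them 1 mm and adds 3 to 5 N of drag. Snug: 2 to 7 N of upward drag felt while it slides down (the reading may drop when it stops).
- stand: Fixed grey block 60 x 60 x 100 mm, origin at the centre of its underside, with a slot in its top (15 x 21 mm) in which the blade hangs, collar resting on the top, handle centre 136 mm above the bench. Its axes are those of the blade at the start. Lift the blade at least 95 mm straight up to clear it.
- blade: The taper blade, origin at its tip (see blade_handle).
- blue_block: The blue block, origin at the centre of its underside.
- beaker: Loose glass beaker, 66 mm across, 85 mm tall, origin at its underside. Leave alone.
- amber_bottle: Loose amber bottle, 64 mm across, 140 mm tall, origin at its underside. Leave alone.
There are look-alikes about, which are no part of the job. Leave any green or purple look-alike of the part that bears blue_pocket_floor alone.

How it is judged:
On the way, in this order (a step that is already met when the one before it is completed fails the run):
1. the blue block stands home in the blue pocket, let go (horizontal distance between blue_block_center and blue_pocket_floor below 0.007 m and z of blue_block_center in the frame of blue_pocket_floor below 0.029 m and angle between blue_block_center's own z axis and vertical below 0.1 rad and contact force between the fingers and blue_block below 0.1 N), for 0.2 s.
2. the blade is gripped and lifted clear of its stand (contact force between the fingers and blade above 1 N and height (world z) of blade_tip above 0.1 m), for 0.1 s.
3. the blade enters the gap between the plates from above (z of blade_tip in the frame of far_plate below -0.012 m and y of blade_tip in the frame of far_plate between -0.03 and 0.03 m and x of blade_tip in the frame of far_plate below 0.003 m and x of blade_tip in the frame of near_plate above -0.003 m), for 0.1 s.
At the end, for the whole second after the job is handed in: Blue block in the blue pocket (7 mm, seated within 4 mm, upright), untouched. Blade gripped, still, upright within 0.12 rad, tip 12 mm or more below the bevels and within 30 mm of mid-length, pressing over 1 N on both plates and under 9 N on the sprung one (all of step 1 and all of step 3 and contact force between the fingers and blade above 1 N and contact force between blade and near_plate above 1 N and contact force between blade and far_plate between 1 and 9 N and angle between blade_tip's own z axis and vertical below 0.12 rad and linear speed of blade below 0.01 m/s and contact force between blade and stand below 0.1 N); the arm keeps its last pose, push and grip.
It fails at once if the blade is forced: over 16 N on either plate (contact force between blade and far_plate above 16 N or contact force between blade and near_plate above 16 N).
It fails at once if the yellow block is disturbed (distance of yellow_block_center from where it was at the start of the episode above 0.015 m).
It fails at once if the beaker is moved or tipped (distance of beaker from where it was at the start of the episode above 0.02 m or angle between beaker's own z axis and vertical above 0.3 rad).
It fails at once if the bottle is moved or tipped (distance of amber_bottle from where it was at the start of the episode above 0.02 m or angle between amber_bottle's own z axis and vertical above 0.3 rad).
It also fails if it takes over 64 s, if anything falls off the work surface, if the arm or the gripper's body presses on something with over 40 N, if the wrist force passes 120 N, or if a joint passes its speed limit or range.

## Working session

There is one attempt and no reset: what is moved stays moved. The work goes in short steps, Python scripts to look and compute and a tool call to move; the robot and the scene stay as the last step left them, time stands still between calls to the robot, and variables do not carry over. Pictures are saved under pics/ and viewed, and the job is handed in when it is done.

Besides the shell and the picture viewer there is one more tool, called in YAML: its name, and indented under it one key for each argument. apply_moves: Moves the arm, as the interface text tells. Its arguments: {"type":"object","properties":{"targets":{"type":"array"},"grip_force":{"type":"number"}},"required":["targets"]}

```bash
ls; mkdir -p pics; python3 - <<'E'
from cell import arm, eyes
import cv2,numpy as np
print(arm.observe()); print(arm.pinch_z)
for n in ["scene","side","wrist"]:
    print(n,eyes.camera_params(n))
    im=eyes.get_image(n); cv2.imwrite(f"pics/{n}0.png",im[:,:,::-1])
E
```

```text
pics
{'clock': 0.0, 'joints': array([-1.26055676,  0.43525727,  0.02499785,  1.57410248, -0.01156   ,
        1.13397683, -0.07509619]), 'dq': array([ 8.00057725e-04,  4.96152854e-05,  1.08102441e-03, -1.51511143e-03,
        1.83594726e-03,  3.37092741e-04, -1.34527350e-03]), 'joint_efforts': array([ 1.02642756e-03, -6.67849159e+01,  9.84927267e-01, -3.14453495e+01,
       -6.08055596e-02,  4.30275255e-02,  1.52030452e-04]), 'position': array([0.25063183, 0.57199155, 0.22592188]), 'ee_rot': array([-6.43973251e-01, -3.07474120e+00,  2.50402403e-03]), 'force': array([-0.46054707,  0.43343536,  0.40759865]), 'ft_torque': array([ 0.02695819,  0.00464017, -0.00174266]), 'width': 1.0007584299912269}
0.0188
scene {'camera_matrix': array([[361.50949635,   0.        , 254.94019827],
       [  0.        , 361.50949635, 198.31506035],
       [  0.        ,   0.        ,   1.        ]]), 'xyz': array([1.11588685, 0.05441653, 1.00334197]), 'attitude': array([-1.86873874, -1.98443716,  0.53374584])}
side {'camera_matrix': array([[426.45644278,   0.        , 249.06489062],
       [  0.        , 426.45644278, 185.45518425],
       [  0.        ,   0.        ,   1.        ]]), 'xyz': array([0.52640718, 0.82504699, 0.58972037]), 'attitude': array([-0.10551084,  2.70434609, -1.53182599])}
wrist {'camera_matrix': array([[277.57253291,   0.        , 256.9206253 ],
       [  0.        , 277.57253291, 197.02157125],
       [  0.        ,   0.        ,   1.        ]]), 'hand_eye': array([[-2.09734753e-04, -9.51000881e-01, -3.09188099e-01,
         8.34319705e-02],
       [ 9.99999910e-01, -8.50884546e-05, -4.16625152e-04,
        -1.61621029e-05],
       [ 3.69902549e-04, -3.09188158e-01,  9.51000813e-01,
        -1.57552432e-01],
       [ 0.00000000e+00,  0.00000000e+00,  0.00000000e+00,
         1.00000000e+00]])}
```

View pics/scene0.png

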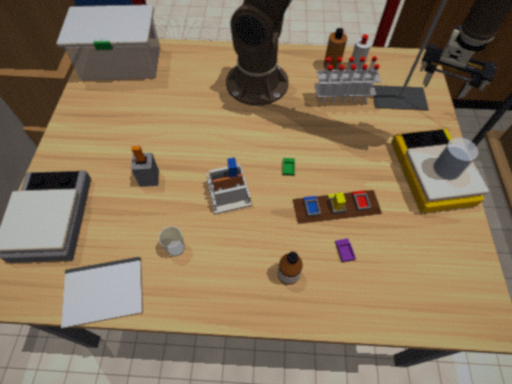

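View pics/side0.png

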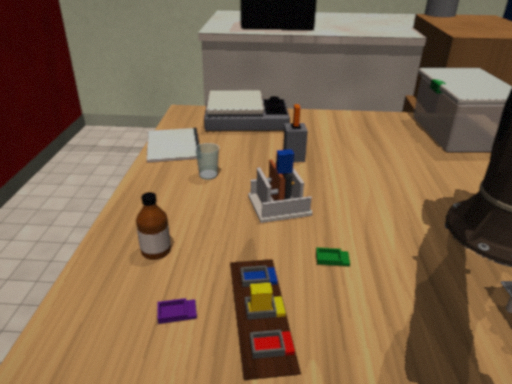

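View pics/wrist0.png

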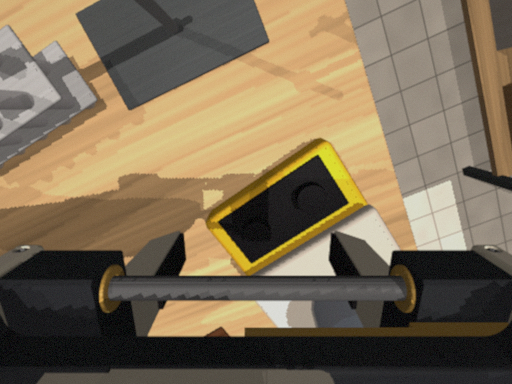

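```bash
cat > h.py <<'E'
import numpy as np, cv2
from scipy.spatial.transform import Rotation as R
from cell import arm, eyes
def cam(n, st=None):
    p=eyes.camera_params(n); K=p["camera_matrix"]
    if "hand_eye" in p:
        st=st or arm.observe(); T=np.eye(4); T[:3,:3]=R.from_rotvec(st["ee_rot"]).as_matrix(); T[:3,3]=st["position"]
        M=T@p["hand_eye"]; return K,M[:3,:3],M[:3,3]
    return K,R.from_rotvec(p["attitude"]).as_matrix(),p["xyz"]
def ray(c,uv):
    K,Rm,t=c; d=Rm@np.linalg.solve(K,np.array([uv[0],uv[1],1.])); return t,d/np.linalg.norm(d)
def onz(c,uv,z):
    t,d=ray(c,uv); return t+d*(z-t[2])/d[2]
def tri(rs):
    A=np.zeros((3,3));b=np.zeros(3)
    for t,d in rs:
        P=np.eye(3)-np.outer(d,d);A+=P;b+=P@t
    x=np.linalg.solve(A,b); return x,[np.linalg.norm((np.eye(3)-np.outer(d,d))@(x-t)) for t,d in rs]
def proj(c,X):
    K,Rm,t=c; p=K@(Rm.T@(np.asarray(X)-t)); return p[:2]/p[2]
def snap(n,name):
    st=arm.observe(); im=eyes.get_image(n); np.save(f"pics/{name}.npy",im)
    cv2.imwrite(f"pics/{name}.png",im[:,:,::-1]); return im,cam(n,st),st
E
python3 - <<'E'
from h import *
s=cv2.imread("pics/scene0.png"); d=cv2.imread("pics/side0.png")
cv2.imwrite("pics/za.png",cv2.resize(s[135:255,115:255],None,fx=5,fy=5,interpolation=cv2.INTER_CUBIC))
cv2.imwrite("pics/zb.png",cv2.resize(d[95:225,230:330],None,fx=5,fy=4.6,interpolation=cv2.INTER_CUBIC))
for n,im in (("scene",s),("side",d)):
    hsv=cv2.cvtColor(im,cv2.COLOR_BGR2HSV)
    for c,lo,hi in (("blue",(105,150,60),(125,255,255)),("orange",(5,200,120),(14,255,255)),("yellow",(25,200,100),(33,255,255)),("red",(0,220,150),(3,255,255))):
        N,l,S,C=cv2.connectedComponentsWithStats(cv2.inRange(hsv,lo,hi))
        print(n,c,[(S[i].tolist(),C[i].round(1).tolist()) for i in range(1,N) if S[i,4]>25])
E
```

```text
scene blue [([229, 159, 8, 17, 114], [232.2, 167.2]), ([308, 202, 10, 11, 88], [312.3, 207.0])]
scene orange []
scene yellow [([444, 129, 7, 11, 36], [446.9, 133.9]), ([328, 193, 18, 11, 112], [338.5, 197.4]), ([428, 196, 55, 10, 137], [454.3, 200.7])]
scene red [([358, 197, 9, 9, 53], [361.9, 200.9])]
side blue [([278, 149, 16, 24, 324], [285.2, 160.5]), ([268, 268, 9, 16, 95], [271.9, 275.3]), ([244, 271, 22, 8, 151], [254.4, 274.6])]
side orange [([295, 105, 5, 19, 58], [297.0, 113.2])]
side yellow [([250, 283, 22, 12, 219], [260.7, 288.5]), ([275, 296, 10, 19, 131], [279.4, 305.2])]
side red [([283, 332, 11, 20, 138], [287.9, 341.5]), ([255, 337, 25, 12, 243], [266.7, 342.5])]
```

View pics/za.png

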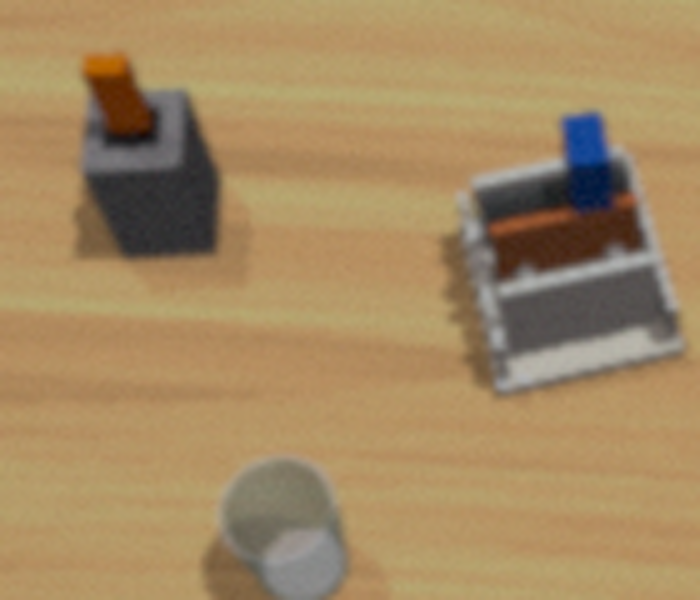

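View pics/zb.png

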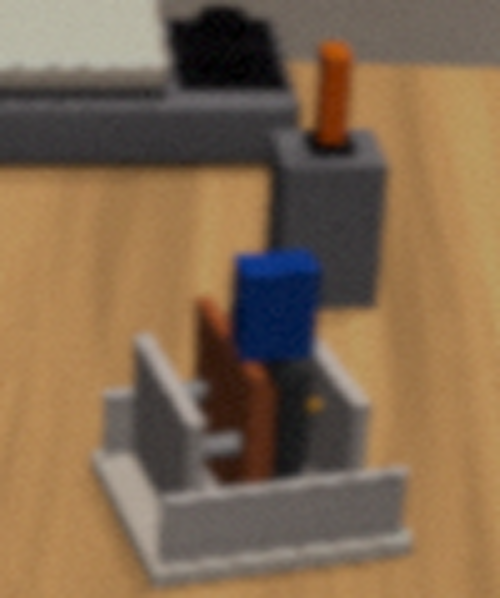

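```bash
python3 - <<'E'
from h import *
a=cam("scene");b=cam("side")
print("block",tri([ray(a,(232.5,167.2)),ray(b,(285.5,160.8))]))
print("block top sc",onz(a,(232.,161),.16))
print("blue pk scene",onz(a,(312.3,207),.008),"side",onz(b,(254.4,274.6),.008), "label",onz(b,(272,275),.018))
print("red side",onz(b,(266.7,342.5),.008), onz(a,(361.9,200.9),.008))
# handle top
u=lambda x,y:(115+x/5,135+y/5)
print("handle top",onz(a,u(106,67),.166))
for p in ((83,165),(183,165),(187,92),(97,92)): print("stand",onz(a,u(*p),.1))
# base corners
for p in ((497,390),(683,350)): print("base",onz(a,u(*p),.01))
print("copper top", onz(a,u(490,232),.11),onz(a,u(636,200),.11))
# bottle, beaker
print("beaker",onz(a,u(305,570),0),"bottle",onz(a,(289,278),0))
E
```

```text
block (array([ 0.50626495, -0.0439524 ,  0.13618587]), [np.float64(0.0012836543804519056), np.float64(0.001283654380451794)])
block top sc [ 0.50288374 -0.04421717  0.16      ]
blue pk scene [0.55466985 0.20647617 0.008     ] side [0.55952511 0.19665632 0.008     ] label [0.52499801 0.20582002 0.018     ]
red side [0.52908466 0.3556073  0.008     ] [0.52275997 0.36457696 0.008     ]
handle top [ 0.47942111 -0.32622093  0.166     ]
stand [ 0.50431078 -0.35332139  0.1       ]
stand [ 0.50055751 -0.2927391   0.1       ]
stand [ 0.44553204 -0.30149829  0.1       ]
stand [ 0.44901059 -0.35740962  0.1       ]
base [ 0.59580997 -0.09823859  0.01      ]
base [0.56028603 0.01535448 0.01      ]
copper top [ 0.54374174 -0.099118    0.11      ] [ 0.51583161 -0.01512228  0.11      ]
beaker [ 0.71787746 -0.19955806  0.        ] bottle [0.78612942 0.13647388 0.        ]
```

```bash
cat >> h.py <<'E'
def plan(x,y,z,yawdeg,st=None):
    st=st or arm.observe(); Rm=R.from_rotvec(st["ee_rot"]).as_matrix()
    cur=np.degrees(np.arctan2(Rm[1,1],Rm[0,1])); dy=(yawdeg-cur+90)%180-90
    f=np.radians(cur+dy); X=np.array([-np.sin(f),np.cos(f),0]);Y=np.array([np.cos(f),np.sin(f),0]);Z=np.array([0,0,-1.])
    d=np.array([x,y,z])-st["position"]
    print("tcp",st["position"].round(4),"yaw",cur.round(2),"turn total share",round(-dy/90,4),"shift shares after turn",np.array([d@X,d@Y,d@Z]).round(4)/.4, "mm",(np.array([d@X,d@Y,d@Z])*1e3).round(1),"tilt",np.degrees(np.arccos(-Rm[2,2])).round(2),"F",st["force"].round(2),"w",round(st["width"],3),"t",st["clock"])
E
python3 -c "
from h import *
plan(.506,-.044,.29,17.5)"
```

```text
tcp [0.2506 0.5721 0.2261] yaw 66.34 turn total share 0.5427 shift shares after turn [-1.661    0.14575 -0.15975] mm [-664.4   58.3  -63.9] tilt 0.07 F [-1.33 -0.65  0.21] w 1.0 t 0.15
```

apply_moves:
  targets: [0, 0, 0, -0.032, 0.1085, 0, 0, 0, -0.032, 0.1085, 0, 0, 0, -0.032, 0.1085, 0, 0, 0, -0.032, 0.1085, 0, 0, 0, -0.032, 0.1085, 0, -0.09, 0.01, 0, 0, 0, -0.119, 0.01, 0, 0, 0, -0.119, 0.01, 0, 0, 0, -0.119, 0.01, 0, 0, 0, -0.119, 0.01, 0, 0, 0, -0.119, 0.01, 0, 0, 0, -0.119, 0.01, 0, 0, 0, -0.119, 0.01, 0, 0, 0, -0.119, 0.01, 0, 0, 0, -0.119, 0.01, 0, 0, 0, -0.119, 0.01, 0, 0, 0, -0.119, 0.01, 0, 0, 0, -0.119, 0.01, 0, 0, 0, -0.119, 0.01, 0, 0, 0, -0.05, 0.01, 0, 0]

```text
clock: 2.65
position: [0.5114, -0.0561, 0.2908]
ee_rot: [1.861, 2.53, -0.001]
force: [-0.7, -0.1, -0.0]
width: 0.997
```

```bash
python3 -c "
from h import *
plan(.506,-.044,.29,17.5)
snap('wrist','w1')
"
```

```text
tcp [ 0.5114 -0.0561  0.2908] yaw 17.31 turn total share -0.0021 shift shares after turn [ 0.03275 -0.00375  0.002  ] mm [13.1 -1.5  0.8] tilt 0.05 F [-0.69 -0.07 -0.04] w 0.997 t 2.65
```

View pics/w1.png

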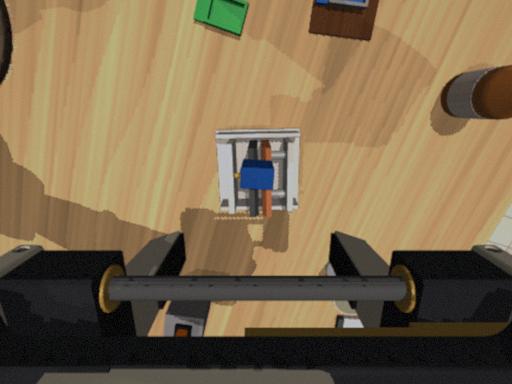

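```bash
python3 - <<'E'
from h import *
im=cv2.imread("pics/w1.png")
cv2.imwrite("pics/z1.png",cv2.resize(im[120:225,205:310],None,fx=5.7,fy=5.7,interpolation=cv2.INTER_CUBIC))
hsv=cv2.cvtColor(im,cv2.COLOR_BGR2HSV); m=cv2.inRange(hsv,(105,130,40),(125,255,255)); m[:140]=0;m[220:]=0
v=hsv[...,2]; print(np.percentile(v[m>0],[5,25,50,75,95]))
E
```

```text
[ 65.   101.75 131.   133.   135.  ]
```

View pics/z1.png

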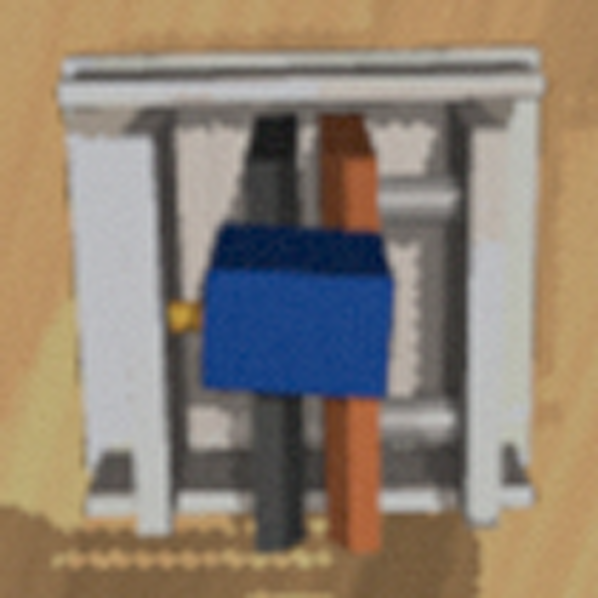

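```bash
python3 - <<'E'
from h import *
im=cv2.imread("pics/w1.png"); c=cam("wrist")
hsv=cv2.cvtColor(im,cv2.COLOR_BGR2HSV); m=cv2.inRange(hsv,(105,130,115),(125,255,255)); m[:140]=0;m[220:]=0
ct=max(cv2.findContours(m,cv2.RETR_EXTERNAL,cv2.CHAIN_APPROX_NONE)[0],key=cv2.contourArea)
P=np.array([onz(c,p,.16)[:2]*1000 for p in ct[:,0].astype(float)],np.float32)
r=cv2.minAreaRect(P);print(r)
u=lambda x,y:(205+x/5.7-.5+.09,120+y/5.7-.5+.09)
for n,p in dict(dkL=(256,550),dkR=(303,550),dkL2=(249,157),dkR2=(297,157),cuL=(333,550),cuLt=(352,550),cuR=(380,550),cuL2=(323,157),cuLt2=(343,157),cuR2=(377,157)).items(): print(n,onz(c,u(*p),.11).round(4))
E
```

```text
((509.4441833496094, -46.82829284667969), (34.06534957885742, 22.02845001220703), 16.230121612548828)
dkL [ 0.5191 -0.1108  0.11  ]
dkR [ 0.5294 -0.1076  0.11  ]
dkL2 [ 0.4918 -0.0252  0.11  ]
dkR2 [ 0.5015 -0.0222  0.11  ]
cuL [ 0.536  -0.1055  0.11  ]
cuLt [ 0.5402 -0.1042  0.11  ]
cuR [ 0.5464 -0.1023  0.11  ]
cuL2 [ 0.5068 -0.0205  0.11  ]
cuLt2 [ 0.5108 -0.0193  0.11  ]
cuR2 [ 0.5177 -0.0171  0.11  ]
```

```bash
python3 -c "
from h import *
plan(.5094,-.0468,.127,16.5)
"
```

```text
tcp [ 0.5121 -0.0574  0.2908] yaw 17.26 turn total share 0.0085 shift shares after turn [0.02725 0.001   0.4095 ] mm [ 10.9   0.4 163.8] tilt 0.12 F [ 0.56 -2.3   0.94] w 1.002 t 2.7
```

apply_moves:
  targets: [0.2, 0.03, 0, 0.04, 0.0085, 0.2, 0, 0, 0.09, 0, 0.2, 0, 0, 0.09, 0, 0.2, 0, 0, 0.07, 0, 0.2, 0, 0, 0.05, 0, 0.2, 0, 0, 0.04, 0, 0.2, 0, 0, 0.0295, 0, 0.2, 0, 0, 0, 0]

```text
clock: 3.7
position: [0.5071, -0.0414, 0.1264]
ee_rot: [-1.874, -2.521, 0.001]
force: [0.1, -0.7, 0.4]
width: 0.797
```

```bash
python3 -c "
from h import *
plan(.5087,-.0455,.127,16.5)
snap('wrist','w2')
"
```

```text
tcp [ 0.5071 -0.0414  0.1264] yaw 16.76 turn total share 0.0028 shift shares after turn [-0.011    0.00075 -0.0015 ] mm [-4.4  0.3 -0.6] tilt 0.06 F [ 0.14 -0.66  0.4 ] w 0.797 t 3.7
```

View pics/w2.png

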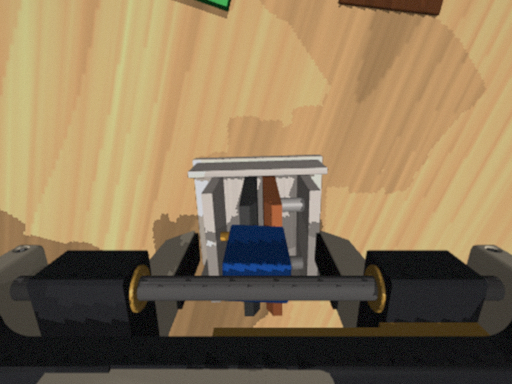

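apply_moves:
  targets: [0.2, 0, 0, 0, 0, 0.2, 0, 0, 0, 0]

```text
clock: 4.0
position: [0.5079, -0.0415, 0.1275]
ee_rot: [1.874, 2.521, 0.001]
force: [-0.3, 0.3, -0.3]
width: 0.802
```

```bash
python3 -c "
from h import *
plan(.5087,-.0455,.127,16.5)
print(arm.observe()['dq'])
"
```

```text
tcp [ 0.5079 -0.0415  0.1275] yaw 16.76 turn total share 0.0029 shift shares after turn [-0.01025 -0.001    0.00125] mm [-4.1 -0.4  0.5] tilt 0.06 F [-0.26  0.25 -0.27] w 0.802 t 4.0
[ 0.00158459  0.00124296 -0.00198202  0.00276359 -0.00112315 -0.00217111
  0.00153325]
```

```bash
python3 - <<'E'
from h import *
im,c,st=snap("wrist","w3"); np.save("pics/w3st.npy",np.r_[st["position"],st["ee_rot"]])
print(st["position"])
cv2.imwrite("pics/z3.png",cv2.resize(im[150:320,190:330,::-1],None,fx=4,fy=3.5,interpolation=cv2.INTER_CUBIC))
hsv=cv2.cvtColor(im,cv2.COLOR_RGB2HSV); print([(r,hsv[r,258].tolist()) for r in range(220,300,3)])
print("tcp px",proj(c,st["position"]))
E
```

```text
[ 0.50789325 -0.04147627  0.12748738]
[(220, [19, 18, 111]), (223, [13, 28, 111]), (226, [109, 189, 77]), (229, [109, 198, 72]), (232, [109, 214, 74]), (235, [109, 191, 76]), (238, [108, 201, 75]), (241, [108, 234, 72]), (244, [106, 207, 59]), (247, [107, 255, 55]), (250, [105, 211, 58]), (253, [109, 245, 51]), (256, [109, 199, 55]), (259, [106, 220, 58]), (262, [109, 224, 75]), (265, [108, 208, 145]), (268, [108, 216, 131]), (271, [108, 223, 87]), (274, [109, 193, 90]), (277, [54, 30, 43]), (280, [5, 24, 65]), (283, [15, 14, 74]), (286, [15, 7, 76]), (289, [10, 9, 83]), (292, [150, 3, 82]), (295, [10, 10, 80]), (298, [8, 13, 80])]
tcp px [256.1172786  245.72449965]
```

View pics/z3.png

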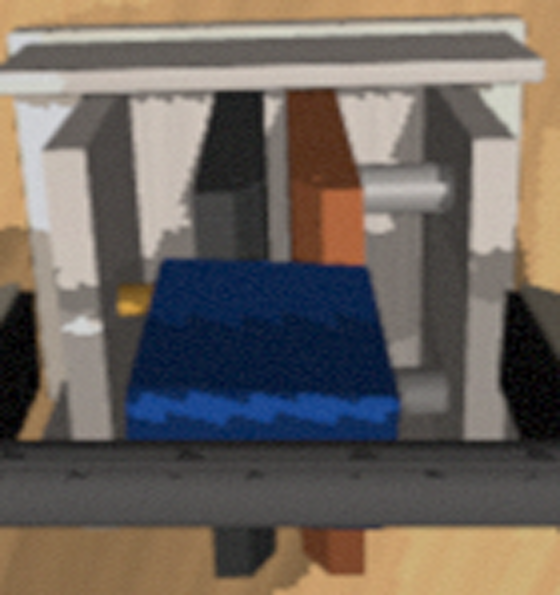

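```bash
python3 - <<'E'
from h import *
q=np.load("pics/w3st.npy"); st=dict(position=q[:3],ee_rot=q[3:]); c=cam("wrist",st); Rm=R.from_rotvec(q[3:]).as_matrix()
u=lambda x,y:(190+(x+.5)/4-.5,150+(y+.5)/3.5-.5)
for n,p,z in [("btL",(129,395),.16),("btR",(398,397),.16),("bbL",(163,260),.11),("bbR",(365,266),.11),("dkL",(195,190),.11),("dkR",(262,190),.11),("cuL",(290,186),.11),("cuR",(362,186),.11),("dkL2",(216,575),.11),("cuR2",(363,573),.11)]:
    X=onz(c,u(*p),z); print(n,X.round(4),(Rm.T@(X-q[:3])*1e3).round(1))
E
```

```text
btL [ 0.4889 -0.0392  0.16  ] [  7.7 -17.5 -32.5]
btR [ 0.5221 -0.0296  0.16  ] [  7.3  17.  -32.5]
bbL [ 0.4889 -0.0395  0.11  ] [  7.4 -17.7  17.5]
bbR [ 0.5224 -0.0308  0.11  ] [ 6.1 17.  17.5]
dkL [ 0.4902 -0.0239  0.11  ] [ 21.9 -11.9  17.5]
dkR [ 0.501  -0.0207  0.11  ] [21.9 -0.7 17.5]
cuL [ 0.5052 -0.0186  0.11  ] [22.7  4.  17.5]
cuR [ 0.5167 -0.0151  0.11  ] [22.7 16.  17.5]
dkL2 [ 0.5181 -0.1091  0.11  ] [-67.7  -9.7  17.5]
cuR2 [ 0.545  -0.1005  0.11  ] [-67.2  18.5  17.5]
```

apply_moves:
  targets: [0.2, -0.0115, 0, 0, 0, 0.2, 0, 0, 0, 0, 1, 0, 0, 0, 0, 1, 0, 0, 0, 0, 1, 0, 0, 0, 0, 1, 0, 0, 0, 0, 1, 0, 0, 0, 0, 1, 0, 0, 0, 0]
  grip_force: 20

```text
clock: 5.05
position: [0.5088, -0.0458, 0.1269]
ee_rot: [-1.874, -2.521, -0.0]
force: [-1.1, 0.1, -0.1]
width: 0.4
```

```bash
python3 -c "
from h import *
plan(.571,.132,.20,11.3)
"
```

```text
tcp [ 0.5088 -0.0458  0.1269] yaw 16.76 turn total share 0.0606 shift shares after turn [ 0.4055   0.23975 -0.18275] mm [162.2  95.9 -73.1] tilt 0.01 F [-1.07  0.07 -0.13] w 0.4 t 5.05
```

Lift first, then turn and traverse.

apply_moves:
  targets: [1, 0, 0, -0.03, 0, 1, 0, 0, -0.06, 0, 1, 0, 0, -0.06, 0, 1, 0, 0, -0.0325, 0.0306, 1, 0.04, 0.02, 0, 0.03, 1, 0.08, 0.05, 0, 0, 1, 0.08, 0.05, 0, 0, 1, 0.08, 0.05, 0, 0, 1, 0.08, 0.05, 0, 0, 1, 0.0455, 0.02, 0, 0, 1, 0, 0, 0, 0, 1, 0, 0, 0, 0, 1, 0, 0, 0, 0, 1, 0, 0, 0, 0]

```text
clock: 6.8
position: [0.5703, 0.1312, 0.2001]
ee_rot: [1.994, 2.428, 0.0]
force: [1.4, 0.1, -1.1]
width: 0.394
```

```bash
python3 - <<'E'
from h import *
plan(.571,.132,.20,11.3)
im,c,st=snap("wrist","w4"); np.save("pics/w4st.npy",np.r_[st["position"],st["ee_rot"]])
E
```

```text
tcp [0.5703 0.1312 0.2001] yaw 11.22 turn total share -0.0009 shift shares after turn [0.00175 0.00225 0.00025] mm [0.7 0.9 0.1] tilt 0.01 F [ 1.39  0.12 -1.08] w 0.394 t 6.8
```

View pics/w4.png

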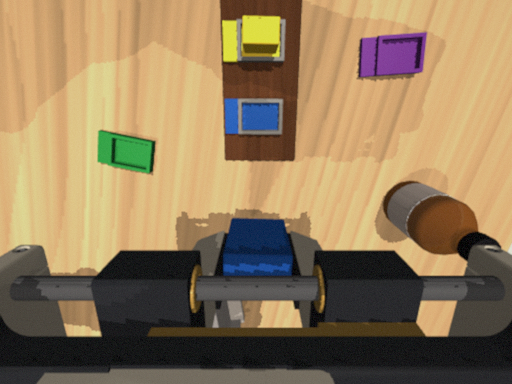

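```bash
python3 - <<'E'
from h import *
im=np.load("pics/w4.npy")
cv2.imwrite("pics/z4.png",cv2.resize(im[80:165,215:305,::-1],None,fx=7,fy=7,interpolation=cv2.INTER_CUBIC))
cv2.imwrite("pics/z4b.png",cv2.resize(im[205:285,210:305,::-1],None,fx=6,fy=6,interpolation=cv2.INTER_CUBIC))
E
```

```text
(no output)
```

View pics/z4.png

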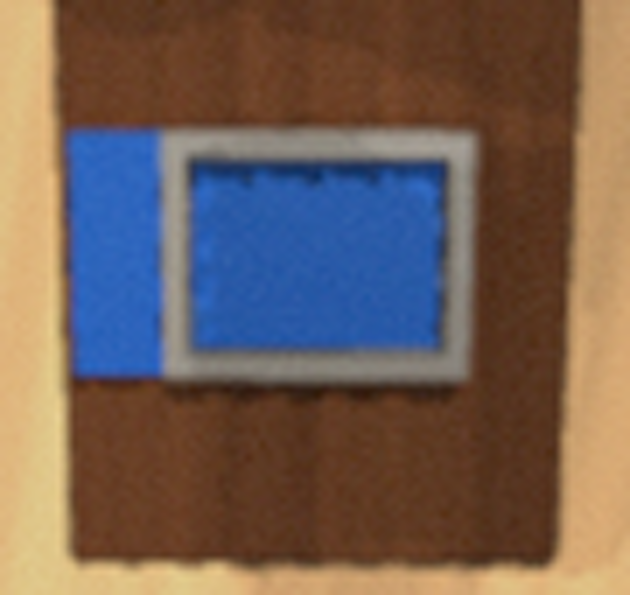

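View pics/z4b.png

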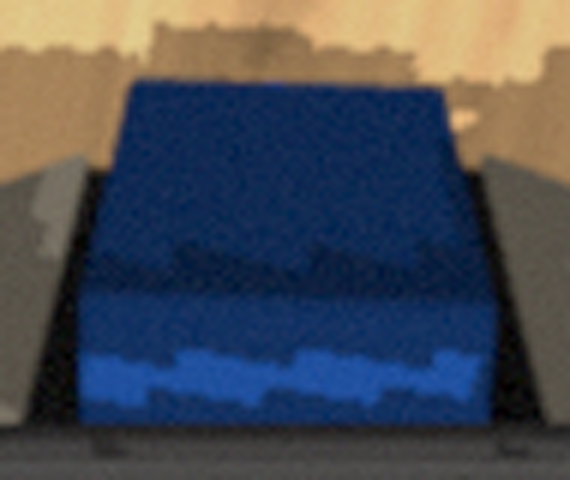

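```bash
python3 - <<'E'
from h import *
q=np.load("pics/w4st.npy"); st=dict(position=q[:3],ee_rot=q[3:]); c=cam("wrist",st); Rm=R.from_rotvec(q[3:]).as_matrix()
u=lambda x,y:(215+(x+.5)/7-.5,80+(y+.5)/7-.5)
X=[onz(c,u(*p),.018) for p in [(162,128),(479,130),(470,381),(166,380)]]
T=[(Rm.T@(x-q[:3])*1e3).round(1) for x in X]; print(*T); print("ctr",np.mean(X,0),np.mean(T,0))
Y=[onz(c,u(*p),.018) for p in [(190,160),(446,160),(440,350),(190,350)]];print("inner",np.mean(Y,0),(Rm.T@(np.mean(Y,0)-q[:3])*1e3))
t=np.array(T); print("angles in tool", np.degrees([np.arctan2(*(t[1]-t[0])[:2]),np.arctan2(*(t[2]-t[3])[:2]),np.arctan2(-(t[0]-t[3])[1],(t[0]-t[3])[0]),np.arctan2(-(t[1]-t[2])[1],(t[1]-t[2])[0])]))
u=lambda x,y:(210+(x+.5)/6-.5,205+(y+.5)/6-.5)
zg=q[2]+.0188
for off in (10,11,12):
  for p,z in [((132,82),-.025),((443,90),-.025),((80,293),.025),((497,300),.025)]:
    x=onz(c,u(*p),zg-off/1000+z); print(off,(Rm.T@(x-q[:3])*1e3).round(1))
E
```

```text
[ 93.5 -21.5 182.1] [ 93.2  30.7 182.1] [ 52.7  30.3 182.1] [ 52.8 -21.7 182.1]
ctr [0.56046702 0.20369085 0.018     ] [ 73.05   4.45 182.1 ]
inner [0.55998603 0.20372507 0.018     ] [ 73.15474151   3.99005869 182.13346288]
angles in tool [-0.32928246 -0.11018406 -0.28154948 -0.56586584]
10 [ 12.1 -16.5  16.2]
10 [11.2 18.5 16.2]
10 [ 13.7 -16.5 -33.8]
10 [ 13.   18.4 -33.8]
11 [ 11.7 -16.6  17.2]
11 [10.7 18.6 17.2]
11 [ 13.1 -16.7 -32.8]
11 [ 12.5  18.5 -32.8]
12 [ 11.3 -16.7  18.2]
12 [10.3 18.7 18.2]
12 [ 12.6 -16.8 -31.8]
12 [ 11.9  18.7 -31.8]
```

apply_moves:
  targets: [1, 0.04, 0.0083, 0, 0, 1, 0.08, 0, 0, 0, 1, 0.05, 0, 0, 0, 1, 0.0122, 0, 0, 0, 1, 0, 0, 0.06, 0, 1, 0, 0, 0.09, 0, 1, 0, 0, 0.09, 0, 1, 0, 0, 0.07, 0, 1, 0, 0, 0.045, 0, 1, 0, 0, 0.0225, 0, 1, 0, 0, 0, 0, 1, 0, 0, 0, 0]

```text
clock: 8.35
position: [0.56, 0.2044, 0.0499]
ee_rot: [1.992, 2.429, 0.002]
force: [-0.5, 0.4, -1.0]
width: 0.393
```

```bash
python3 - <<'E'
from h import *
plan(.5602,.2033,.0255,11.3)
im,c,st=snap("wrist","w5")
im2,c2,_=snap("side","s5")
a=im[150:330,170:350,::-1];b=im2[230:350,210:330,::-1]
cv2.imwrite("pics/z5.png",np.hstack([cv2.resize(a,(400,400)),cv2.resize(b,(400,400),interpolation=cv2.INTER_CUBIC)]))
E
```

```text
tcp [0.56   0.2044 0.0499] yaw 11.3 turn total share 0.0 shift shares after turn [-0.003   -0.00025  0.061  ] mm [-1.2 -0.1 24.4] tilt 0.09 F [-0.49  0.41 -1.02] w 0.393 t 8.35
```

View pics/z5.png

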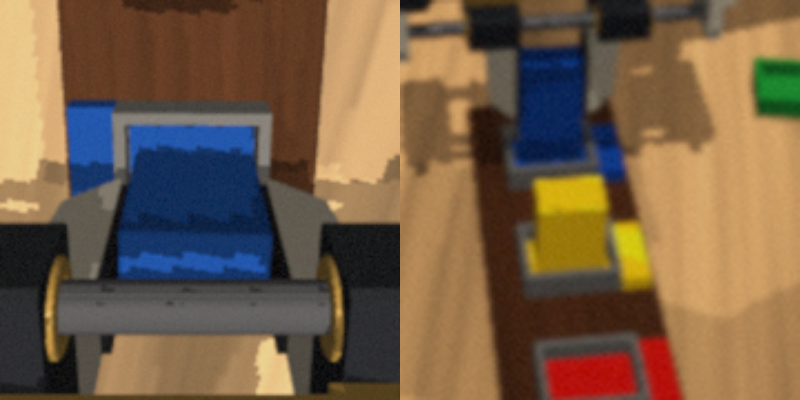

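apply_moves:
  targets: [1, 0, 0, 0.03, 0, 1, 0, 0, 0.02, 0, 1, 0, 0, 0.008, 0, 1, 0, 0, 0.002, 0, 1, 0, 0, 0, 0]

```text
clock: 9.07
position: [0.5591, 0.2041, 0.0249]
ee_rot: [-1.992, -2.429, 0.001]
force: [-2.4, -0.5, 2.4]
width: 0.396
```

```bash
python3 - <<'E'
from h import *
plan(.5602,.2033,.0255,11.3)
im,c,st=snap("wrist","w6")
im2,c2,_=snap("side","s6")
a=im[150:330,170:350,::-1];b=im2[230:350,210:330,::-1]
cv2.imwrite("pics/z6.png",np.hstack([cv2.resize(a,(400,400)),cv2.resize(b,(400,400),interpolation=cv2.INTER_CUBIC)]))
E
```

```text
tcp [0.5591 0.2041 0.0249] yaw 11.29 turn total share -0.0001 shift shares after turn [-0.0025   0.00225 -0.0015 ] mm [-1.   0.9 -0.6] tilt 0.03 F [-2.36 -0.47  2.4 ] w 0.396 t 9.075
```

View pics/z6.png

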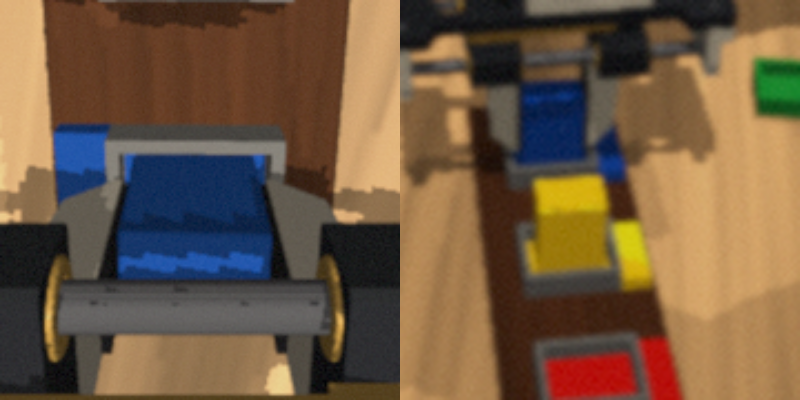

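apply_moves:
  targets: [0.3, 0, 0, 0, 0, 0.3, 0, 0, 0, 0, 0.3, 0, 0, 0, 0, 0.2, 0, 0, 0, 0, 0.2, 0, 0, -0.03, 0, 0.2, 0, 0, -0.07, 0, 0.2, 0, 0, -0.1, 0, 0.2, 0, 0, -0.1, 0, 0.2, 0, 0, -0.1, 0, 0.2, -0.05, 0, -0.05, 0, 0.2, -0.05, 0, 0, 0, 0.2, 0, 0, 0, 0, 0.2, 0, 0, 0, 0]

```text
clock: 10.8
position: [0.5664, 0.1655, 0.2039]
ee_rot: [-1.991, -2.428, 0.002]
force: [-0.8, 0.6, -0.6]
width: 0.803
```

```bash
python3 - <<'E'
from h import *
im,c,st=snap("wrist","w7"); np.save("pics/w7st.npy",np.r_[st["position"],st["ee_rot"]])
plan(.45,-.26,.3,3.7)
cv2.imwrite("pics/z7.png",cv2.resize(im[60:220,180:340,::-1],None,fx=3.7,fy=3.7,interpolation=cv2.INTER_CUBIC))
E
```

```text
tcp [0.5664 0.1658 0.2039] yaw 11.34 turn total share 0.0849 shift shares after turn [-1.0435  -0.35925 -0.24025] mm [-417.4 -143.7  -96.1] tilt 0.1 F [ 0.76 -0.05 -0.2 ] w 0.799 t 10.85
```

View pics/z7.png

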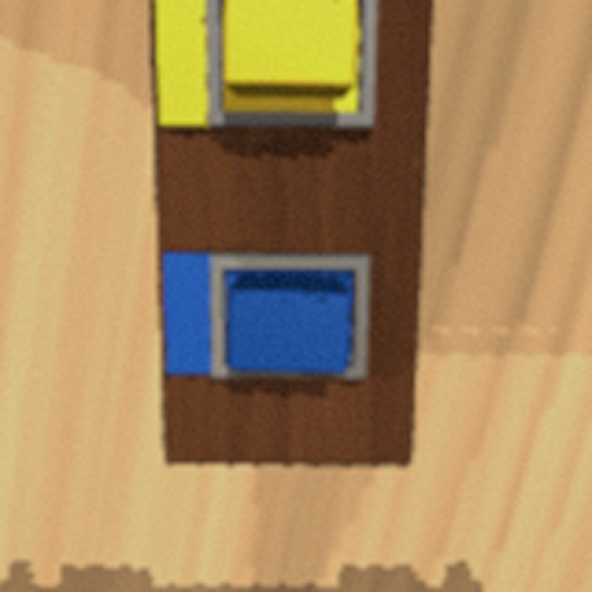

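```bash
python3 - <<'E'
from h import *
q=np.load("pics/w7st.npy"); st=dict(position=q[:3],ee_rot=q[3:]); c=cam("wrist",st); Rm=R.from_rotvec(q[3:]).as_matrix()
u=lambda x,y:(180+(x+.5)/3.7-.5,60+(y+.5)/3.7-.5)
for L,z in (([(212,254),(371,254),(369,378),(212,378)],.018),([(228,292),(351,292),(351,372),(228,372)],.058)):
    T=[(Rm.T@(onz(c,u(*p),z)-q[:3])*1e3).round(1) for p in L]; print(*T,np.mean(T,0))
E
```

```text
[ 59.1 -23.4 185.9] [ 59.1  28.3 185.8] [ 18.3  28.7 185.8] [ 18.3 -24.4 185.9] [ 38.7    2.3  185.85]
[ 51.2 -16.2 145.9] [ 51.2  19.5 145.9] [ 27.7  20.  145.8] [ 27.7 -16.7 145.9] [ 39.45    1.65  145.875]
```

```bash
python3 - <<'E'
from h import *
plan(.477,-.326,.3,3.7)
E
```

```text
tcp [0.5664 0.1658 0.2039] yaw 11.34 turn total share 0.0849 shift shares after turn [-1.2125  -0.3025  -0.24025] mm [-485.  -121.   -96.1] tilt 0.1 F [ 0.76 -0.05 -0.2 ] w 0.799 t 10.85
```

apply_moves:
  targets: [0.2, 0, 0, -0.08, 0.0849, 0.2, -0.04, -0.01, -0.08, 0, 0.2, -0.08, -0.02, -0.08, 0, 0.2, -0.1, -0.025, 0, 0, 0.2, -0.1, -0.025, 0, 0, 0.2, -0.1, -0.025, 0, 0, 0.2, -0.1, -0.025, 0, 0, 0.2, -0.1, -0.025, 0, 0, 0.2, -0.1, -0.025, 0, 0, 0.2, -0.1, -0.025, 0, 0, 0.2, -0.1, -0.025, 0, 0, 0.2, -0.1, -0.025, 0, 0, 0.2, -0.1, -0.025, 0, 0, 0.2, -0.07, -0.0225, 0, 0, 0.2, -0.0225, 0, 0, 0, 0.2, 0, 0, 0, 0, 0.2, 0, 0, 0, 0, 0.2, 0, 0, 0, 0, 0.2, 0, 0, 0, 0]

```text
clock: 13.22
position: [0.4777, -0.326, 0.301]
ee_rot: [-2.148, -2.292, -0.001]
force: [-0.1, -0.5, -0.4]
width: 0.797
```

```bash
python3 - <<'E'
from h import *
im,c,st=snap("wrist","w8"); np.save("pics/w8st.npy",np.r_[st["position"],st["ee_rot"]])
plan(.477,-.326,.3,3.7)
E
```

```text
tcp [ 0.4776 -0.3261  0.301 ] yaw 3.7 turn total share 0.0 shift shares after turn [ 0.0005 -0.0015  0.0025] mm [ 0.2 -0.6  1. ] tilt 0.02 F [-0.23 -0.74  0.24] w 0.799 t 13.275
```

View pics/w8.png

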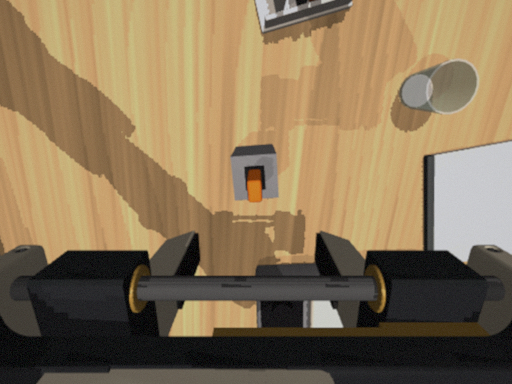

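```bash
python3 - <<'E'
from h import *
im=np.load("pics/w8.npy")
cv2.imwrite("pics/z8.png",cv2.resize(im[140:210,220:290,::-1],None,fx=8.5,fy=8.5,interpolation=cv2.INTER_CUBIC))
E
```

```text
(no output)
```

View pics/z8.png

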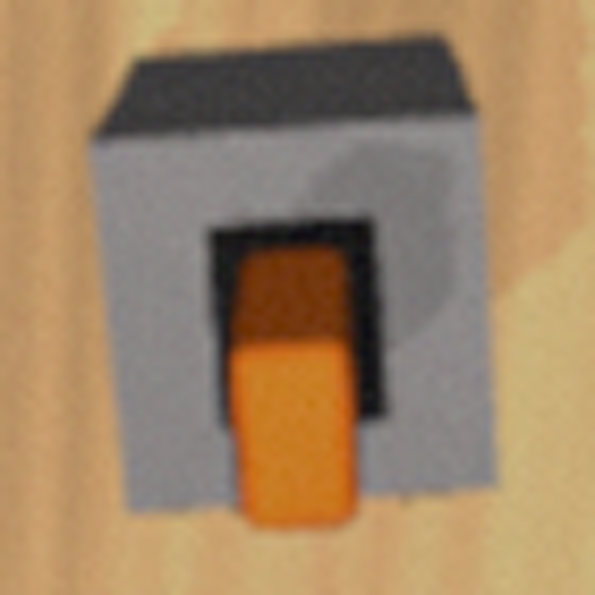

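```bash
cat > m.py <<'E'
from h import *
def quad(tag,x0,y0,s,L,z):
    q=np.load(f"pics/{tag}st.npy"); st=dict(position=q[:3],ee_rot=q[3:]); c=cam("wrist",st); Rm=R.from_rotvec(q[3:]).as_matrix()
    X=np.array([onz(c,(x0+(x+.5)/s-.5,y0+(y+.5)/s-.5),z) for x,y in L]); T=(X-q[:3])@Rm*1e3
    if len(L)==4:
        e=[X[1]-X[0],X[2]-X[3]]; f=[X[0]-X[3],X[1]-X[2]]
        print("yaw",[np.degrees(np.arctan2(v[1],v[0])).round(2) for v in e],[np.degrees(np.arctan2(-v[0],v[1])).round(2) for v in f],"len",[(np.linalg.norm(v)*1e3).round(1) for v in e+f])
    print("world",X.mean(0).round(4),"tool",T.mean(0).round(1)); return X,T
E
python3 - <<'E'
from m import *
quad("w8",220,140,8.5,[(95,135),(478,112),(496,487),(128,513)],.1)
quad("w8",220,140,8.5,[(235,345),(350,340),(357,522),(243,527)],.166)
quad("w8",220,140,8.5,[(210,230),(373,217),(386,413),(220,427)],.106)
E
```

```text
yaw [np.float64(7.14), np.float64(7.95)] [np.float64(7.02), np.float64(7.66)] len [np.float64(58.4), np.float64(59.1), np.float64(60.9), np.float64(60.0)]
world [ 0.4759 -0.3306  0.1   ] tool [ -4.6  -2.2 201. ]
yaw [np.float64(6.26), np.float64(6.35)] [np.float64(5.53), np.float64(6.09)] len [np.float64(14.7), np.float64(15.0), np.float64(24.6), np.float64(24.6)]
world [ 0.4759 -0.3301  0.166 ] tool [ -4.   -2.1 135. ]
yaw [np.float64(8.32), np.float64(8.72)] [np.float64(5.76), np.float64(7.86)] len [np.float64(24.8), np.float64(25.9), np.float64(31.2), np.float64(31.0)]
world [ 0.4756 -0.3302  0.106 ] tool [ -4.1  -2.4 195. ]
```

apply_moves:
  targets: [0.2, -0.0103, -0.0055, 0.03, -0.04, 0.2, 0, 0, 0.08, 0, 0.2, 0, 0, 0.09, 0, 0.2, 0, 0, 0.08, 0, 0.2, 0, 0, 0.07, 0, 0.2, 0, 0, 0.05, 0, 0.2, 0, 0, 0.03, 0, 0.2, 0, 0, 0.027, 0, 0.2, 0, 0, 0, 0, 0.2, 0, 0, 0, 0]

```text
clock: 14.52
position: [0.4758, -0.3312, 0.1187]
ee_rot: [2.076, 2.357, 0.0]
force: [0.0, 0.3, -0.3]
width: 0.799
```

```bash
python3 - <<'E'
from h import *
im,c,st=snap("wrist","w9"); np.save("pics/w9st.npy",np.r_[st["position"],st["ee_rot"]])
plan(.4759,-.3303,.118,7.3)
cv2.imwrite("pics/z9.png",cv2.resize(im[150:330,150:360,::-1],None,fx=3.5,fy=3.3,interpolation=cv2.INTER_CUBIC))
E
```

```text
tcp [ 0.4758 -0.3312  0.1188] yaw 7.26 turn total share -0.0005 shift shares after turn [0.00225 0.0005  0.002  ] mm [0.9 0.2 0.8] tilt 0.06 F [ 0.27 -0.67 -0.59] w 0.796 t 14.575
```

View pics/z9.png

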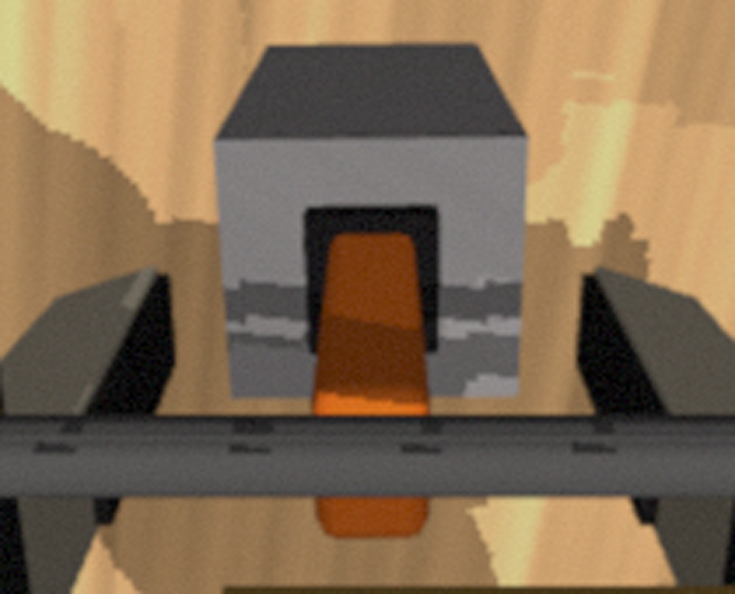

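apply_moves:
  targets: [1, 0, 0, 0, 0, 1, 0, 0, 0, 0, 1, 0, 0, 0, 0, 1, 0, 0, 0, 0, 1, 0, 0, 0, 0, 1, 0, 0, 0, 0, 1, 0, 0, 0, 0, 1, 0, 0, -0.02, 0, 1, 0, 0, -0.05, 0, 1, 0, 0, -0.07, 0, 1, 0, 0, -0.08, 0, 1, 0, 0, -0.08, 0, 1, 0, 0, -0.06, 0, 1, 0, 0, -0.03, 0, 1, 0, 0, 0, 0, 1, 0, 0, 0, 0]
  grip_force: 40

```text
clock: 16.58
position: [0.4751, -0.3305, 0.2732]
ee_rot: [-2.075, -2.357, 0.0]
force: [-0.3, -0.8, -1.5]
width: 0.174
```

```bash
python3 - <<'E'
from h import *
im,c,st=snap("side","s10")
a=im[60:200,220:360,::-1]
cv2.imwrite("pics/z10.png",cv2.resize(a,None,fx=4.2,fy=4.2,interpolation=cv2.INTER_CUBIC))
plan(.4867,.007,.27,17.8)
E
```

```text
tcp [ 0.475  -0.3305  0.2731] yaw 7.26 turn total share -0.1171 shift shares after turn [0.7945  0.28575 0.00775] mm [317.8 114.3   3.1] tilt 0.1 F [ 1.02  0.27 -0.9 ] w 0.172 t 16.625
```

View pics/z10.png

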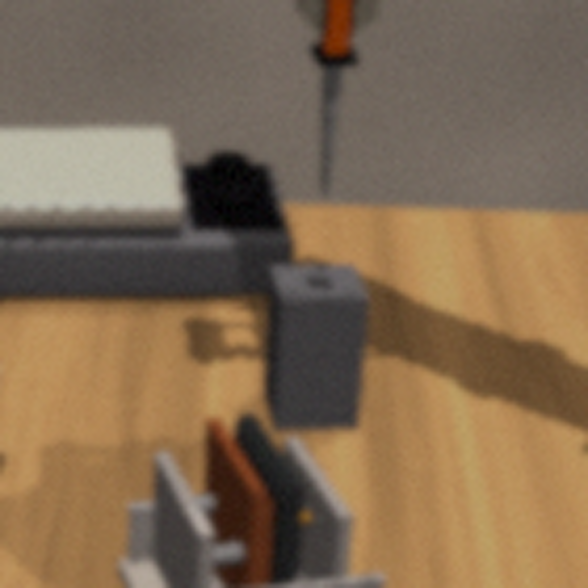

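```bash
python3 - <<'E'
from h import *
plan(.536,-.12,.273,17.8)
E
```

```text
tcp [ 0.475  -0.3305  0.2731] yaw 7.26 turn total share -0.1171 shift shares after turn [4.545e-01 3.060e-01 2.500e-04] mm [1.818e+02 1.224e+02 1.000e-01] tilt 0.1 F [ 1.02  0.27 -0.9 ] w 0.172 t 16.625
```

apply_moves:
  targets: [1, 0, 0, 0, -0.06, 1, 0, 0, 0, -0.0571, 1, 0.03, 0.02, 0, 0, 1, 0.06, 0.04, 0, 0, 1, 0.08, 0.054, 0, 0, 1, 0.08, 0.054, 0, 0, 1, 0.08, 0.054, 0, 0, 1, 0.07, 0.047, 0, 0, 1, 0.04, 0.027, 0, 0, 1, 0.0145, 0.01, 0, 0, 1, 0, 0, 0, 0, 1, 0, 0, 0, 0, 1, 0, 0, 0, 0, 1, 0, 0, 0, 0]

```text
clock: 18.38
position: [0.5363, -0.121, 0.2742]
ee_rot: [1.852, 2.537, -0.0]
force: [0.4, -0.2, -0.0]
width: 0.172
```

```bash
python3 - <<'E'
from h import *
im,c,st=snap("wrist","w11"); np.save("pics/w11st.npy",np.r_[st["position"],st["ee_rot"]])
plan(.536,-.12,.273,17.8)
E
```

```text
tcp [ 0.5363 -0.1208  0.2742] yaw 17.75 turn total share -0.0005 shift shares after turn [ 0.00225 -0.       0.003  ] mm [ 0.9 -0.   1.2] tilt 0.0 F [ 0.01  0.65 -0.83] w 0.172 t 18.425
```

View pics/w11.png

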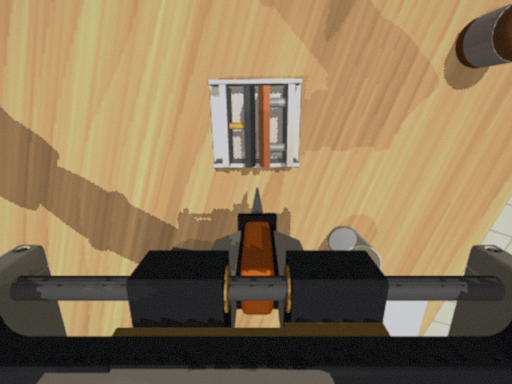

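```bash
python3 - <<'E'
from h import *
im=np.load("pics/w11.npy")
cv2.imwrite("pics/z11.png",cv2.resize(im[75:175,205:305,::-1],None,fx=6,fy=6,interpolation=cv2.INTER_CUBIC))
cv2.imwrite("pics/z11b.png",cv2.resize(im[180:255,220:295,::-1],None,fx=8,fy=8,interpolation=cv2.INTER_CUBIC))
E
```

```text
(no output)
```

View pics/z11.png

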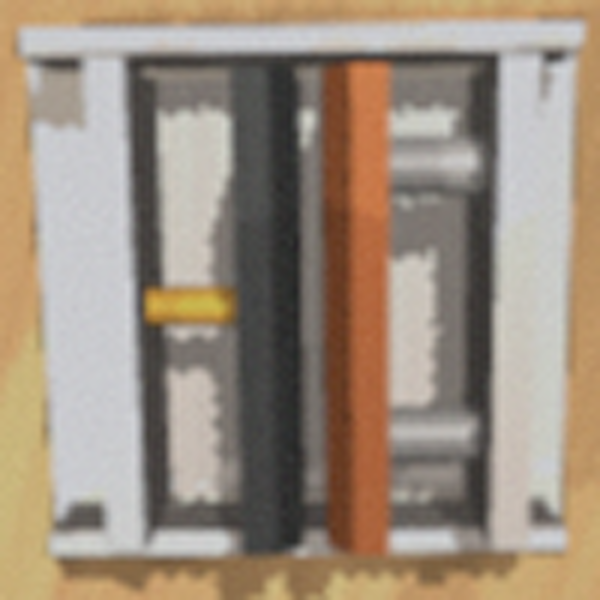

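View pics/z11b.png

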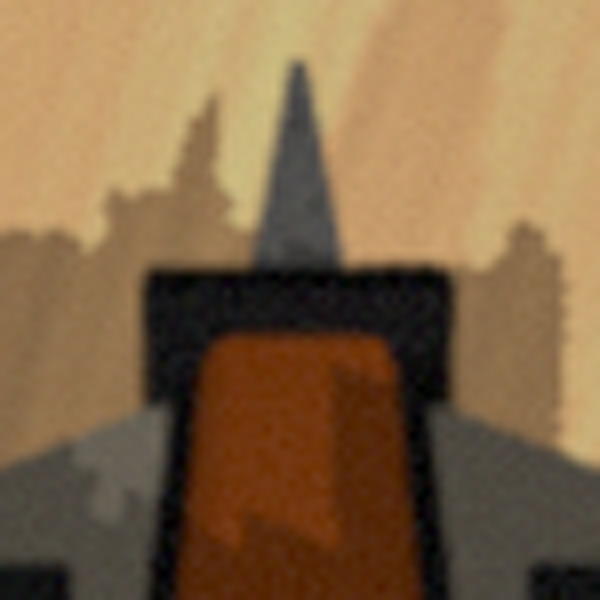

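```bash
python3 - <<'E'
from m import *
quad("w11",205,75,6,[(231,62),(388,62),(388,552),(244,552)],.11)
quad("w11",205,75,6,[(231,62),(268,62),(275,552),(244,552)],.11)
quad("w11",205,75,6,[(352,62),(388,62),(388,552),(353,552)],.11)
print("bevel edges, z.102"); quad("w11",205,75,6,[(297,62),(325,62),(328,552),(303,552)],.102)
for z in (.1634,.1654,.1674): quad("w11",220,180,8,[(298,60)],z)
E
```

```text
yaw [np.float64(17.72), np.float64(17.72)] [np.float64(18.48), np.float64(18.51)] len [np.float64(28.2), np.float64(28.2), np.float64(89.3), np.float64(89.3)]
world [ 0.5179 -0.0625  0.11  ] tool [ 61.4   0.3 164.2]
yaw [np.float64(17.72), np.float64(17.72)] [np.float64(18.48), np.float64(18.11)] len [np.float64(6.6), np.float64(6.1), np.float64(89.3), np.float64(89.3)]
world [ 0.5075 -0.0658  0.11  ] tool [ 61.4 -10.6 164.2]
yaw [np.float64(17.72), np.float64(17.72)] [np.float64(18.25), np.float64(18.51)] len [np.float64(6.5), np.float64(6.9), np.float64(89.3), np.float64(89.3)]
world [ 0.5282 -0.0592  0.11  ] tool [ 61.3  11.1 164.2]
bevel edges, z.102
yaw [np.float64(17.72), np.float64(17.72)] [np.float64(18.3), np.float64(18.22)] len [np.float64(5.2), np.float64(5.0), np.float64(91.6), np.float64(91.6)]
world [ 0.5181 -0.063   0.102 ] tool [ 60.8   0.4 172.2]
world [ 0.5346 -0.1143  0.1634] tool [  6.9   0.4 110.8]
world [ 0.5344 -0.1138  0.1654] tool [  7.5   0.4 108.8]
world [ 0.5342 -0.1133  0.1674] tool [  8.1   0.4 106.8]
```

apply_moves:
  targets: [1, 0.02, 0, 0, -0.006, 1, 0.04, 0, 0, 0, 1, 0.05, 0, 0, 0, 1, 0.03, 0, 0, 0, 1, 0.014, 0, 0, 0, 1, 0, 0, 0.03, 0, 1, 0, 0, 0.04, 0, 1, 0, 0, 0.03, 0, 1, 0, 0, 0.02, 0, 1, 0, 0, 0, 0, 1, 0, 0, 0, 0, 1, 0, 0, 0, 0]

```text
clock: 19.92
position: [0.5174, -0.062, 0.2266]
ee_rot: [1.839, 2.546, 0.001]
force: [-0.5, -0.6, -1.0]
width: 0.172
```

```bash
python3 - <<'E'
from h import *
im,c,st=snap("wrist","w12"); np.save("pics/w12st.npy",np.r_[st["position"],st["ee_rot"]])
im2,_,_=snap("side","s12"); im3,_,_=snap("scene","c12")
plan(.518,-.0625,.22,18.3)
a=im[130:250,200:320,::-1];b=im2[110:230,230:350,::-1]
cv2.imwrite("pics/z12.png",np.hstack([cv2.resize(x,(400,400),interpolation=cv2.INTER_CUBIC) for x in (a,b)]))
E
```

```text
tcp [ 0.5173 -0.0619  0.2264] yaw 18.34 turn total share 0.0005 shift shares after turn [-0.002    0.00125  0.016  ] mm [-0.8  0.5  6.4] tilt 0.04 F [-0.23 -0.43 -0.28] w 0.169 t 20.075
```

View pics/z12.png

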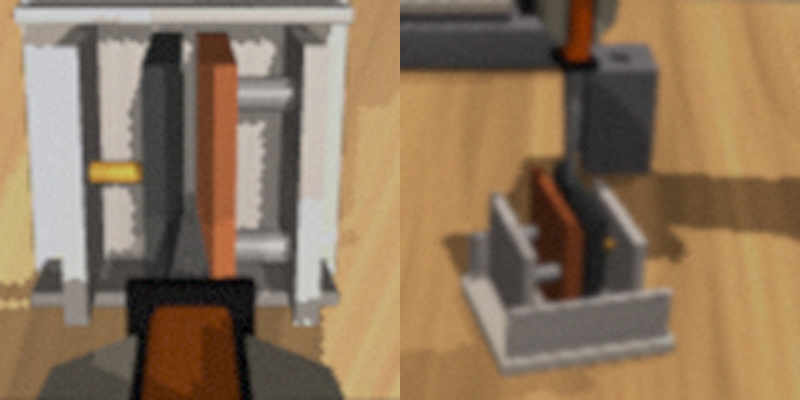

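apply_moves:
  targets: [1, 0, 0, 0.015, 0, 1, 0, 0, 0.02, 0, 1, 0, 0, 0.02, 0, 1, 0, 0, 0.015, 0, 1, 0, 0, 0, 0]

```text
clock: 20.7
position: [0.5167, -0.0619, 0.1975]
ee_rot: [-1.839, -2.546, 0.001]
force: [1.0, 0.5, -0.6]
width: 0.174
```

```bash
python3 - <<'E'
from h import *
plan(.518,-.0625,.187,18.3)
E
```

```text
tcp [ 0.5167 -0.0619  0.1975] yaw 18.33 turn total share 0.0004 shift shares after turn [-0.0025   0.0025   0.02625] mm [-1.   1.  10.5] tilt 0.06 F [ 1.04  0.55 -0.65] w 0.174 t 20.7
```

apply_moves:
  targets: [1, 0, 0, 0.005, 0, 1, 0, 0, 0.005, 0, 1, 0, 0, 0.005, 0]

```text
clock: 21.08
position: [0.5172, -0.0619, 0.1921]
ee_rot: [1.839, 2.547, 0.0]
force: [0.1, -0.3, -0.9]
width: 0.171
```

apply_moves:
  targets: [1, 0, 0, 0.005, 0, 1, 0, 0, 0.005, 0]

```text
clock: 21.32
position: [0.5171, -0.0619, 0.188]
ee_rot: [1.839, 2.547, 0.0]
force: [0.5, -0.1, -0.8]
width: 0.173
```

apply_moves:
  targets: [1, 0, 0, 0.005, 0, 1, 0, 0, 0.005, 0]

```text
clock: 21.58
position: [0.5171, -0.0619, 0.184]
ee_rot: [-1.839, -2.547, -0.0]
force: [0.3, -0.2, -0.6]
width: 0.174
```

apply_moves:
  targets: [1, 0, 0, 0.005, 0, 1, 0, 0, 0.005, 0]

```text
clock: 21.82
position: [0.5171, -0.0619, 0.18]
ee_rot: [1.839, 2.547, 0.0]
force: [-0.9, 0.3, -0.6]
width: 0.173
```

apply_moves:
  targets: [1, 0, 0, 0.005, 0]

```text
clock: 21.95
position: [0.5172, -0.062, 0.1781]
ee_rot: [1.839, 2.547, 0.0]
force: [-0.7, 0.5, 1.2]
width: 0.167
```

apply_moves:
  targets: [1, 0, 0, 0.005, 0]

```text
clock: 22.08
position: [0.5173, -0.062, 0.1762]
ee_rot: [1.839, 2.547, 0.0]
force: [1.2, -0.1, 2.4]
width: 0.166
```

apply_moves:
  targets: [1, 0, 0, 0.005, 0]

```text
clock: 22.2
position: [0.5173, -0.062, 0.1742]
ee_rot: [1.839, 2.547, 0.0]
force: [-0.4, -0.1, 2.7]
width: 0.177
```

apply_moves:
  targets: [1, 0, 0, 0.004, 0]

```text
clock: 22.32
position: [0.5174, -0.062, 0.1726]
ee_rot: [1.839, 2.547, 0.001]
force: [-0.3, -0.9, 2.1]
width: 0.175
```

apply_moves:
  targets: [1, 0, 0, 0.004, 0]

```text
clock: 22.45
position: [0.5175, -0.0619, 0.1711]
ee_rot: [1.839, 2.547, 0.001]
force: [-0.1, 0.1, 4.0]
width: 0.173
```

apply_moves:
  targets: [1, 0, 0, 0, 0, 1, 0, 0, 0, 0, 1, 0, 0, 0, 0, 1, 0, 0, 0, 0]

```text
clock: 22.95
position: [0.5171, -0.062, 0.1709]
ee_rot: [1.839, 2.547, -0.0]
force: [-0.3, -1.0, 0.5]
width: 0.172
```

```bash
python3 - <<'E'
from h import *
im,c,st=snap("wrist","w13"); np.save("pics/w13st.npy",np.r_[st["position"],st["ee_rot"]])
F=[];
for i in range(6):
    im2,_,s=snap("side","s13"); F.append(s["force"])
im3,_,_=snap("scene","c13")
print(np.mean(F,0),st["position"],st["width"])
a=im[130:250,200:320,::-1];b=im2[110:290,220:340,::-1]
cv2.imwrite("pics/z13.png",np.hstack([cv2.resize(a,(400,400),interpolation=cv2.INTER_CUBIC),cv2.resize(b,(400,400),interpolation=cv2.INTER_CUBIC)]))
E
```

```text
[ 0.48183254 -0.85409645  0.83930557] [ 0.51708721 -0.06198456  0.1709043 ] 0.17235824088143015
```

View pics/z13.png

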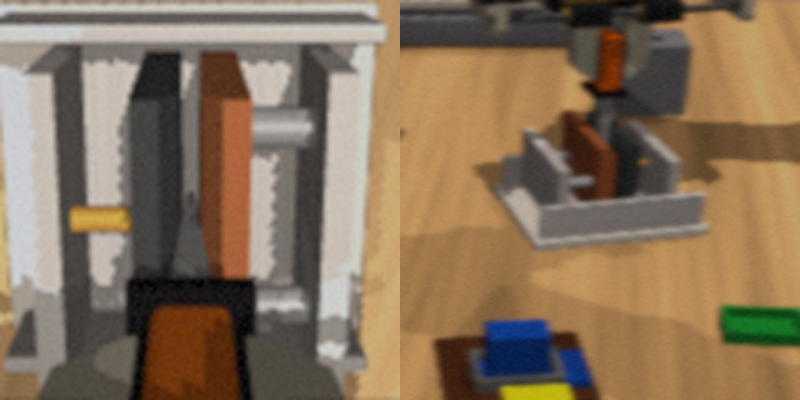

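View pics/c13.png

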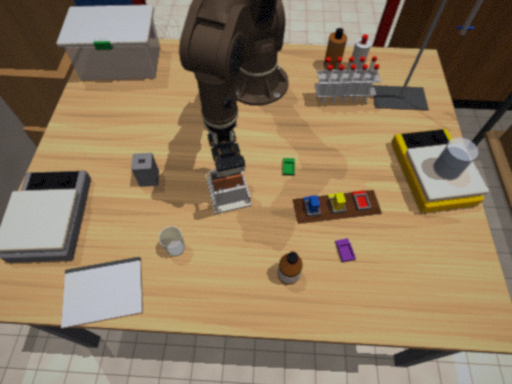

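```bash
python3 -c "
from cell import arm
print(arm.sign_off())"
```

```text
the job is handed in; nothing more can be done
None
```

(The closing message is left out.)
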